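# Find the rocking corner of the soldering jig and press its shim flat

### The arm

A 6-joint arm with a two-finger parallel gripper is mounted at the origin on the work surface. World frame = base frame: x ahead of the robot, y to its left, z up, the work surface at z = 0. Lengths are in m, angles in degrees, forces in N, time in s.
With the tool pointing down it reaches from about 0.25 to 0.725 m from the base axis. Payload 9.7 kg.
Tool frame: the origin (TCP) lies at the very end of the fingers, on their centre line; the grasp point (between the pads) lies 19 mm behind it (bot.hold_point_z is the distance from the TCP to the grasp point, in m); z points along the fingers, y is the line along which they close (so a half turn about z gives the same grasp; the last joint's range is limited). The gripper opens to 85 mm and grips with 20 to 120 N. Pads are 22 mm wide; open, the fingers measure 114 mm over their backs; the gripper's body (76 mm by 85 mm) begins 54 mm behind the grasp point. The pads swing forward as they close: fully open they stand 13 mm farther back than shut.
Start: joints at [73.854, 4.979, 10.078, 95.1, 0, 90], TCP at [0.153, 0.528, 0.231] pointing down, gripper open.
Joint ranges: [-179.16, 179.16], [-48.56, 103.87], [-65.8, 70.77], [-126.05, 130.52], [-82.76, 87.17], [-180, 180]. Speed limits (degrees/s): [127.2, 127.2, 147.25, 180, 180, 180].

### API

Orientations are given as [roll, pitch, yaw] about the fixed x, y, z axes, in that order (R = Rz(yaw) Ry(pitch) Rx(roll)).
In Python, from workcell import bot gives the robot as it stands.
- The arm moves only by the tool play_rows, never from a script. Its argument "targets" is a list of rows, each an object with "grip": the closure in counts, from 0 (fully open) to 255 (shut); "linear": the shift along the world's x, y, z in cm, a list of three; "delta_rot": the turn, a rotation vector about the world's x, y, z in rad, a list of three. A call has 1 to 10 rows; each row is the pose to reach, as a shift and turn from the pose commanded when the call began; what a row does not reach only later rows make up. A row lasts 1/10 s, in which the tool goes at most 50 mm and 8.59 degrees, less where a joint would pass 70% of its speed; a pose out of reach is approached as far as the arm can. A call with a gripper value outside its range is refused whole. The fingers move at their own pace and stop on an object; "force" is the grip in N (left out, the last holds). Time passes only in rows, so rows that repeat a pose let the fingers close. It gives the time, the measured TCP pose, the force, the opening and the grip force at its end, in the units of the state.
- bot.get_obs(): the state, without advancing time (a new reading comes with each control period).
- bot.camera(name): name is "scene" or "side" or "wrist"; returns a dict with "color" (400x640x3 uint8, red, green, blue), "range_z" (400x640 float32, m along the optical axis (not along the pixel's ray), 0 where there is no reading), "fov_y" (degrees; the focal length in pixels is half the picture's height over the tangent of half this angle, whatever the lens; pixels are square), "cx", "cy" (the principal point, pixels), "world_to_cam" (4x4, takes a point from world to camera coordinates). Camera axes: x right, y up, looking along -z (the intrinsics and any distortion apply to the point x, -y, -z); pixel columns grow to the right and rows downward; lengths in m; the calibration is good to about 2 mm. A picture is of the moment at which its call begins.
- bot.job_done(): hands the job in; it is judged then, once.
Trained networks look in a picture, given as the dict that the camera call returned (one of the last four; its "shot" number tells which), for a name from the list of things; names that differ only in an ending like _2 or _b are one class to them, and where a whole thing is asked for, a point or a joint stands for the part that bears it (a point fixed in the world has none). Each returns a list of dicts, best first, with "conf" (0 to 1); they miss things now and then, are a little off and sometimes report something else, mostly with a low value. They report only what shows in the picture. A call takes as long as a camera call. They do not tell look-alikes from the thing itself.
- bot.search_frame(picture, target): "box" ([left, top, right, bottom] in pixels, round what is visible of it).
- bot.trace(picture, target): "pixels" (400x640 bool, what is visible of it) and "box" ([left, top, right, bottom] in pixels, round what is visible of it).
- bot.pinpoint(picture, target): "pixel" ([column, row] in pixels: a listed point, or the origin of a listed thing).
The state is a dict: "time": time; "q": joint angles; "qd": joint speeds; "joint_efforts": joint torques, N m; "ee_pos": TCP position; "tcp_rot": TCP orientation; "wrist_force": force on the tool from outside, world axes, zero at the start; "torque": the same for the moment, N m; "opening": finger opening in m; "grasp_force": force on a finger pad.
Only numpy, scipy, OpenCV 4.12 (cv2) and the standard library are available. Lean on these libraries where they do the work, as an engineer would, in place of code of your own. Each camera call takes 0.05 s, during which the arm holds its last target. There are 200 camera calls.

### The job

The circuit-board jig plate rocks at one corner: press down on the plate's corners with the fingertips until you find the one that gives. Then press down that corner's raised steel shim until it lies flat and holds the corner firmly down, and take the hand away. Leave the other three shims raised, do not lift or carry the plate, and leave the spool, jar and screwdriver where they are.

Things in the scene. Friction and masses are not known exactly. Their poses are not given: they have to be found in the camera images.
- jig_plate: loose aluminium plate, 140 x 200 x 8 mm (its x by y), 0.7 kg, with a circuit board (90 x 60 mm, 5 mm high) fixed on its middle; lies level on four rubber feet, its top 32 mm above the table. Origin: centre of its underside; x points away from the robot (jig turned at most 0.35 rad), y left, z up. Three corners are firm, one (a different one each time) gives
- jig_base: fixed dark steel base under the plate, 170 x 280 x 8 mm, origin at the centre of its underside, axes as the plate's; low stops 30 mm above the table at the middle of the plate's edges, and a pair of 38 mm high hinge posts at each shim, beside the plate's left and right edges
- corner_near_left (a point): near left corner of the plate: round spot (screw head) in its top face, 15 mm inboard of that corner's foot, at plate x -50 mm, y +55 mm. Level it is 32 mm above the table. If this is the corner that rocks, it sinks 4 mm to a stop under 2 to 4 N (the opposite corner lifts as much) and springs back when let go; if firm, it stays
- shim_near_left (a joint): angle (rad) of the near left corner's shim: steel leaf 42 x 18 x 3 mm, hinged left of the plate (axis along plate x, 34 mm above the table, 67 mm outboard of the spot), leaning in over the plate. Starts raised at 0.42 to 0.55; 0 is level. Stiff: 7 to 11 N down near the tip; stays where left. Its nose meets a firm corner at 0.1; at the rocking one it goes to 0 and keeps it down
- shim_near_left_tip (a point): middle of the upper edge of the near left shim's free end, 42 mm from its hinge axis; moves with the leaf (about 55 mm above the table when raised, 36 mm when flat)
- corner_near_right (a point): near right corner of the plate: round spot (screw head) in its top face, 15 mm inboard of that corner's foot, at plate x -50 mm, y -55 mm. Level it is 32 mm above the table. If this is the corner that rocks, it sinks 4 mm to a stop under 2 to 4 N (the opposite corner lifts as much) and springs back when let go; if firm, it stays
- shim_near_right (a joint): angle (rad) of the near right corner's shim: steel leaf 42 x 18 x 3 mm, hinged right of the plate (axis along plate x, 34 mm above the table, 67 mm outboard of the spot), leaning in over the plate. Starts raised at 0.42 to 0.55; 0 is level. Stiff: 7 to 11 N down near the tip; stays where left. Its nose meets a firm corner at 0.1; at the rocking one it goes to 0 and keeps it down
- shim_near_right_tip (a point): middle of the upper edge of the near right shim's free end, 42 mm from its hinge axis; moves with the leaf (about 55 mm above the table when raised, 36 mm when flat)
- corner_far_left (a point): far left corner of the plate: round spot (screw head) in its top face, 15 mm inboard of that corner's foot, at plate x +50 mm, y +55 mm. Level it is 32 mm above the table. If this is the corner that rocks, it sinks 4 mm to a stop under 2 to 4 N (the opposite corner lifts as much) and springs back when let go; if firm, it stays
- shim_far_left (a joint): angle (rad) of the far left corner's shim: steel leaf 42 x 18 x 3 mm, hinged left of the plate (axis along plate x, 34 mm above the table, 67 mm outboard of the spot), leaning in over the plate. Starts raised at 0.42 to 0.55; 0 is level. Stiff: 7 to 11 N down near the tip; stays where left. Its nose meets a firm corner at 0.1; at the rocking one it goes to 0 and keeps it down
- shim_far_left_tip (a point): middle of the upper edge of the far left shim's free end, 42 mm from its hinge axis; moves with the leaf (about 55 mm above the table when raised, 36 mm when flat)
- corner_far_right (a point): far right corner of the plate: round spot (screw head) in its top face, 15 mm inboard of that corner's foot, at plate x +50 mm, y -55 mm. Level it is 32 mm above the table. If this is the corner that rocks, it sinks 4 mm to a stop under 2 to 4 N (the opposite corner lifts as much) and springs back when let go; if firm, it stays
- shim_far_right (a joint): angle (rad) of the far right corner's shim: steel leaf 42 x 18 x 3 mm, hinged right of the plate (axis along plate x, 34 mm above the table, 67 mm outboard of the spot), leaning in over the plate. Starts raised at 0.42 to 0.55; 0 is level. Stiff: 7 to 11 N down near the tip; stays where left. Its nose meets a firm corner at 0.1; at the rocking one it goes to 0 and keeps it down
- shim_far_right_tip (a point): middle of the upper edge of the far right shim's free end, 42 mm from its hinge axis; moves with the leaf (about 55 mm above the table when raised, 36 mm when flat)
- spool: grey plastic solder spool standing on its flange beside the jig, 52 mm diameter, 34 mm high; origin at the centre of its underside. Bystander
- flux_jar: small closed jar beside the jig, 40 mm diameter, 45 mm high; origin at the centre of its underside. Bystander
- screwdriver: screwdriver lying beyond the jig, 150 mm long; origin on its underside near its middle. Bystander
Not all that is in view belongs to the job. Of the things shaped like the jig_plate, the aluminium one is meant.

How it is judged (in metres and radians):
On the way, in this order (a step that is already met when the one before it is completed fails the run):
1. the rocking corner has been pressed down at least 2.3 mm by the fingers, with all four shims still raised (height (world z) of any of corner_near_left, corner_near_right, corner_far_left, corner_far_right below 0.0297 m and contact force between the fingers and jig_plate above 0.5 N and value of joint each of shim_near_left, shim_near_right, shim_far_left, shim_far_right above 0.3 rad), for 0.1 s.
2. that corner's shim lies flat and the corner is down (((value of joint shim_near_left below 0.06 rad and height (world z) of corner_near_left below 0.0297 m) or (value of joint shim_near_right below 0.06 rad and height (world z) of corner_near_right below 0.0297 m) or (value of joint shim_far_left below 0.06 rad and height (world z) of corner_far_left below 0.0297 m) or (value of joint shim_far_right below 0.06 rad and height (world z) of corner_far_right below 0.0297 m))), for 0.2 s.
At the end, for the whole second after the job is handed in: One shim is flat (below 0.06 rad) and by itself keeps its corner at least 2.3 mm below level; the other three shims are still raised (above 0.3 rad); the plate is at rest within 12 mm of where it started and the three bystanders within 20 mm (((value of joint shim_near_left below 0.06 rad and height (world z) of corner_near_left below 0.0297 m and value of joint each of shim_near_right, shim_far_left, shim_far_right above 0.3 rad) or (value of joint shim_near_right below 0.06 rad and height (world z) of corner_near_right below 0.0297 m and value of joint each of shim_near_left, shim_far_left, shim_far_right above 0.3 rad) or (value of joint shim_far_left below 0.06 rad and height (world z) of corner_far_left below 0.0297 m and value of joint each of shim_near_left, shim_near_right, shim_far_right above 0.3 rad) or (value of joint shim_far_right below 0.06 rad and height (world z) of corner_far_right below 0.0297 m and value of joint each of shim_near_left, shim_near_right, shim_far_left above 0.3 rad)) and linear speed of jig_plate below 0.01 m/s and distance of jig_plate from where it was at the start of the episode below 0.012 m and distance of each of spool, flux_jar, screwdriver from where it was at the start of the episode below 0.02 m); the robot touches nothing.
It fails at once if a second shim is pushed down (value of joint each of shim_near_left, shim_near_right below 0.25 rad or value of joint each of shim_near_left, shim_far_left below 0.25 rad or value of joint each of shim_near_left, shim_far_right below 0.25 rad or value of joint each of shim_near_right, shim_far_left below 0.25 rad or value of joint each of shim_near_right, shim_far_right below 0.25 rad or value of joint each of shim_far_left, shim_far_right below 0.25 rad).
It fails at once if the plate is lifted or carried off (distance of jig_plate from where it was at the start of the episode above 0.015 m).
It fails at once if a bystander is disturbed (distance of any of spool, flux_jar, screwdriver from where it was at the start of the episode above 0.02 m).
It also fails if it takes over 54 s, if anything falls off the work surface, if the arm or the gripper's body presses on something with over 40 N, if the wrist force passes 120 N, or if a joint passes its speed limit or range.

## Working session

There is one attempt and no reset: what is moved stays moved. The work goes in short steps, Python scripts to look and compute and a tool call to move; the robot and the scene stay as the last step left them, time stands still between calls to the robot, and variables do not carry over. Pictures are saved under pics/ and viewed, at most 10 in all, crops included, and the job is handed in when it is done.

Besides the shell and the picture viewer there is one more tool, called after ">>>" by a JSON object that holds its "name" and its "arguments". play_rows: Moves the arm, as the interface text tells. Its arguments: {"type":"object","properties":{"targets":{"type":"array","items":{"type":"object","properties":{"grip":{"type":"number"},"linear":{"type":"array","items":{"type":"number"}},"delta_rot":{"type":"array","items":{"type":"number"}}}}},"force":{"type":"number"}},"required":["targets"]}

```bash
mkdir -p pics; cat > h.py <<'E'
import numpy as np, cv2
from workcell import bot
def K(p):
    f=200/np.tan(np.radians(p["fov_y"])/2); return f
def ray_z(p,px,z):
    f=K(p); d=np.array([(px[0]-p["cx"])/f,-(px[1]-p["cy"])/f,-1.])
    T=np.linalg.inv(p["world_to_cam"]); o=T[:3,3]; w=T[:3,:3]@d
    return o+w*(z-o[2])/w[2]
def proj(p,P):
    c=p["world_to_cam"]@np.append(P,1); f=K(p)
    return p["cx"]+f*c[0]/-c[2], p["cy"]-f*c[1]/-c[2]
def save(p,n): cv2.imwrite("pics/"+n,p["color"][:,:,::-1])
E
python3 - <<'E'
from h import *
print(bot.get_obs())
for c in ["scene","side"]:
    p=bot.camera(c); save(p,c+"1.png")
    print(c,[k for k in p], np.linalg.inv(p["world_to_cam"])[:3,3])
    for n in ["jig_plate","spool","flux_jar","screwdriver"]:
        for r in bot.search_frame(p,n)[:2]: print(n,np.round(r["conf"],2),np.round(r["box"]))
    for s in ["near_left","near_right","far_left","far_right"]:
        for pre,suf,z in [("corner_","",.032),("shim_","_tip",.055)]:
            for r in bot.pinpoint(p,pre+s+suf)[:2]:
                print(pre+s,round(r["conf"],2),np.round(r["pixel"]),np.round(ray_z(p,r["pixel"],z),3))
E
```

```text
{'time': 0.0, 'q': array([ 7.38538700e+01,  5.01299105e+00,  1.00345281e+01,  9.50992497e+01,
       -6.79591490e-04,  8.99985138e+01]), 'qd': array([ 0.06931092, -0.00961772,  0.04488465,  0.12971469, -0.12188302,
       -0.02833889]), 'joint_efforts': array([-4.09266559e-04, -5.20389318e+01,  4.64801967e+01,  1.63892732e-02,
       -1.08383322e-04, -1.39498491e-05]), 'ee_pos': array([0.15288932, 0.52808915, 0.23056559]), 'tcp_rot': array([-1.79922287e+02,  6.77575069e-04,  1.63855357e+02]), 'wrist_force': array([ 0.0848494 , -0.97621025, -1.00933645]), 'torque': array([-0.02589084,  0.00320312,  0.01882761]), 'grasp_force': 0.0, 'opening': 0.08511938700375865}
scene ['color', 'range_z', 'fov_y', 'cx', 'cy', 'world_to_cam', 'shot'] [ 1.20762278 -0.11701647  0.62525926]
jig_plate 0.9 [252. 217. 339. 264.]
jig_plate 0.63 [175. 164. 252. 205.]
spool 0.61 [366. 215. 385. 240.]
flux_jar 0.57 [246. 218. 340. 266.]
screwdriver 0.85 [265. 298. 336. 316.]
screwdriver 0.63 [237. 246. 259. 256.]
corner_near_left 0.98 [314. 223.] [ 0.518 -0.017  0.032]
corner_near_left 0.65 [214. 168.] [ 0.214 
[... 882 characters left out ...]
driver 0.52 [412. 204. 442. 232.]
corner_near_left 0.8 [220. 358.] [ 0.157 -0.297  0.032]
corner_near_left 0.72 [388. 290.] [ 0.472 -0.295  0.032]
shim_near_left 0.36 [330. 206.] [0.517 0.011 0.055]
corner_near_right 0.79 [291. 368.] [ 0.243 -0.366  0.032]
corner_near_right 0.78 [352. 239.] [ 0.504 -0.116  0.032]
shim_near_right 0.5 [359. 236.] [ 0.506 -0.141  0.055]
corner_far_left 0.86 [369. 210.] [ 0.613 -0.021  0.032]
corner_far_left 0.67 [244. 311.] [ 0.219 -0.219  0.032]
shim_far_left 0.53 [361. 196.] [0.615 0.02  0.055]
corner_far_right 0.98 [390. 230.] [ 0.603 -0.126  0.032]
corner_far_right 0.95 [303. 314.] [ 0.306 -0.275  0.032]
shim_far_right 0.5 [397. 228.] [ 0.598 -0.158  0.055]
```

```bash
python3 - <<'E'
import cv2,numpy as np
a=cv2.imread("pics/scene1.png")[140:330,150:410]
b=cv2.imread("pics/side1.png")[180:400,170:460]
a=cv2.resize(a,(400,292),interpolation=3);a=cv2.resize(cv2.imread("pics/scene1.png")[140:330,150:410],(780,570),interpolation=2)
b=cv2.resize(b,(780,592),interpolation=2)
cv2.imwrite("pics/a.png",a);cv2.imwrite("pics/b.png",b)
E
```

```text
(no output)
```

View pics/a.png

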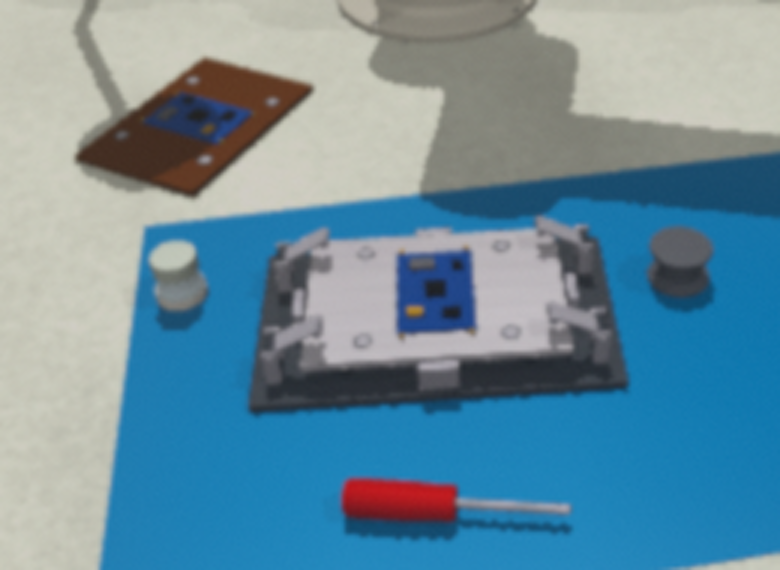

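View pics/b.png

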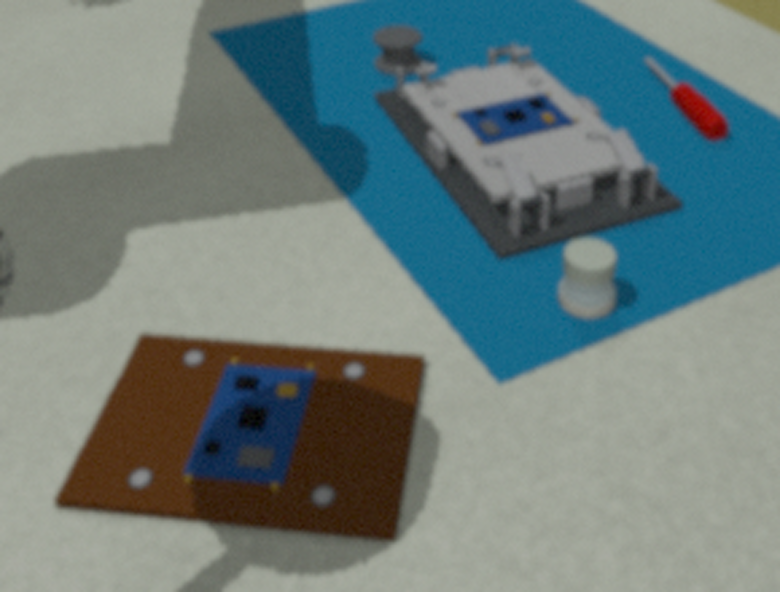

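The aluminium plate in the jig at scene px (295,240) is meant: it is light metal, on the dark base with four shims. The brown one at (215,185) is a look-alike. The jar is at (210,230), the spool at (376,228) and the screwdriver at (302,307). I'm moving above the jig with the fingers shut.

>>> {"name": "play_rows", "arguments": {"targets": [{"grip": 255,"linear": [4,-6,2],"delta_rot": [0,0,-0.14]},{"grip": 255,"linear": [7,-9,2],"delta_rot": [0,0,-0.28]},{"grip": 255,"linear": [10,-13,2],"delta_rot": [0,0,-0.42]},{"grip": 255,"linear": [13,-18,2],"delta_rot": [0,0,-0.56]},{"grip": 255,"linear": [16,-22,2],"delta_rot": [0,0,-0.7]},{"grip": 255,"linear": [19,-27,2],"delta_rot": [0,0,-0.84]},{"grip": 255,"linear": [22,-31,2],"delta_rot": [0,0,-0.98]},{"grip": 255,"linear": [25,-36,2],"delta_rot": [0,0,-1.12]},{"grip": 255,"linear": [28,-40,2],"delta_rot": [0,0,-1.26]},{"grip": 255,"linear": [31,-44,2],"delta_rot": [0,0,-1.36]}]}}

```text
time: 2.3
ee_pos: [0.4397, 0.1193, 0.2516]
tcp_rot: [179.9, -0.0, 85.6]
wrist_force: [0.4, 1.1, 0.5]
opening: -0.0002
grasp_force: 0.0
```

>>> {"name": "play_rows", "arguments": {"targets": [{"grip": 255,"linear": [3,-5,0],"delta_rot": [0,0,0]},{"grip": 255,"linear": [5,-9,0],"delta_rot": [0,0,0]},{"grip": 255,"linear": [7,-13,0],"delta_rot": [0,0,0]},{"grip": 255,"linear": [8,-16,0],"delta_rot": [0,0,0]},{"grip": 255,"linear": [8,-16,0],"delta_rot": [0,0,0]},{"grip": 255,"linear": [8,-16,0],"delta_rot": [0,0,0]}]}}

```text
time: 2.9
ee_pos: [0.5189, -0.0392, 0.2511]
tcp_rot: [-180.0, -0.0, 85.8]
wrist_force: [-1.4, 0.8, -0.2]
opening: -0.0002
grasp_force: 0.0
```

```bash
cat > m.py <<'E'
from h import *
from scipy.optimize import least_squares
C={"near_left":(-.05,.055),"near_right":(-.05,-.055),"far_left":(.05,.055),"far_right":(.05,-.055)}
def measure():
    pts=[]; 
    for c in ["wrist","side","scene"]:
        p=bot.camera(c)
        if c=="wrist": save(p,"wrist_%d.png"%p["shot"]); print("pic",p["shot"])
        for s in C:
            for r in bot.pinpoint(p,"corner_"+s):
                w=ray_z(p,r["pixel"],.032)[:2]
                if np.hypot(*(w-[.56,-.07]))<.11 and r["conf"]>.3: pts.append((c,s,w))
            for r in bot.pinpoint(p,"shim_"+s+"_tip")[:1]: print(c,s,"tip",round(r["conf"],2),np.round(ray_z(p,r["pixel"],.055),3))
    def res(v):
        R=np.array([[np.cos(v[2]),-np.sin(v[2])],[np.sin(v[2]),np.cos(v[2])]])
        return np.concatenate([(2 if c=="wrist" else 1)*(v[:2]+R@C[s]-w) for c,s,w in pts])
    f=least_squares(res,[.56,-.07,0],loss="soft_l1",f_scale=.003); v=f.x
    for (c,s,w),e in zip(pts,res(v).reshape(-1,2)): print(c,s,np.round(w,4),np.round(e,4))
    print("pose",v.round(4))
    R=np.array([[np.cos(v[2]),-np.sin(v[2])],[np.sin(v[2]),np.cos(v[2])]])
    for s,q in C.items(): print(s,"spot",(v[:2]+R@q).round(4),"press",(v[:2]+R@(q[0],np.sign(q[1])*.087)).round(4))
    o=bot.get_obs(); print(o["time"],o["ee_pos"],o["tcp_rot"],o["wrist_force"],o["opening"])
measure()
E
python3 m.py
```

```text
pic 3
wrist near_left tip 0.61 [0.516 0.02  0.055]
wrist far_left tip 0.92 [0.618 0.008 0.055]
wrist far_right tip 0.75 [ 0.6   -0.163  0.055]
side near_left tip 0.61 [0.516 0.01  0.055]
side near_right tip 0.66 [ 0.505 -0.15   0.055]
side far_left tip 0.75 [ 0.594 -0.158  0.055]
side far_right tip 0.71 [ 0.599 -0.157  0.055]
scene near_left tip 0.57 [0.511 0.018 0.055]
scene near_right tip 0.5 [ 0.486 -0.159  0.055]
scene far_left tip 0.59 [ 0.619 -0.001  0.055]
scene far_right tip 0.4 [ 0.606 -0.155  0.055]
wrist near_left [ 0.5138 -0.0088] [-0.0009 -0.0025]
wrist near_right [ 0.5012 -0.115 ] [-0.     -0.0087]
wrist far_left [ 0.6113 -0.0223] [0.0028 0.0025]
wrist far_left [ 0.5578 -0.0662] [0.1097 0.0904]
wrist far_right [ 0.6036 -0.127 ] [-0.0061 -0.0066]
side near_left [ 0.5153 -0.0125] [-0.002   0.0025]
side far_left [ 0.6028 -0.0224] [0.0099 0.0014]
side far_right [ 0.5998 -0.1388] [0.0007 0.0085]
scene near_left [ 0.517  -0.0161] [-0.0037  0.0061]
scene near_right [ 0.5016 -0.1177] [-0.0004 -0.0016]
scene far_left [ 0.6121 -0.0215] [0.0006 0.0005]
scene far_right [ 0.607  -0.1252] [-0.0064 -0.0051]
pose [ 0.5569 -0.0702 -0.1104]
near_left spot [ 0.5133 -0.01  ] press [0.5168 0.0218]
near_right spot [ 0.5012 -0.1193] press [ 0.4977 -0.1511]
far_left spot [ 0.6127 -0.021 ] press [0.6162 0.0108]
far_right spot [ 0.6006 -0.1303] press [ 0.5971 -0.1621]
4.25 [ 0.51895224 -0.03865874  0.25126816] [-1.79998421e+02  1.09908269e-03  8.59311862e+01] [-0.1241359  -0.09525189  1.01129601] -0.0001903906236729095
```

View pics/wrist_3.png

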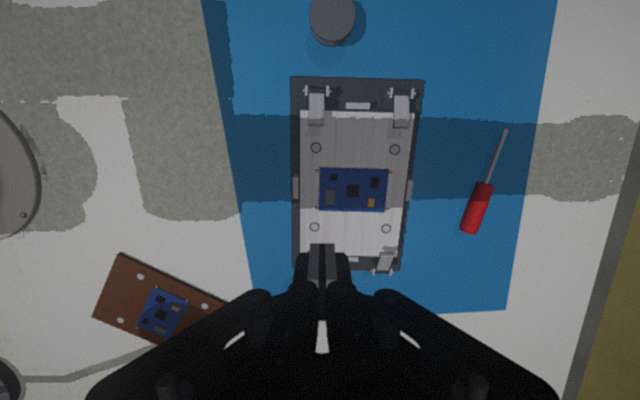

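The wrist view shows the spots at NL (316,147), FL (395,149), NR (314,227) and FR (386,228). The shims at top left, top right and FR are all raised. I'll convert these pixels to positions.

```bash
python3 - <<'E'
from h import *
p=bot.camera("wrist"); f=K(p); print(np.linalg.inv(p["world_to_cam"])[:3].round(3))
W=[]
for n,px in dict(NL=(316,147),FL=(395,149),NR=(314,227),FR=(386,228)).items():
    w=ray_z(p,px,.032); W.append(w); print(n,w.round(4), proj(p,w))
g=cv2.cvtColor(p["color"],7)
# TCP projection & plate tip check
print("tcp",proj(p,bot.get_obs()["ee_pos"]))
print("ctr",np.mean(W,0), [np.linalg.norm(W[i]-W[j]).round(4) for i,j in((0,1),(2,3),(0,2),(1,3))])
for n,px in dict(tipNL=(316,124),tipFL=(402,127),tipFR=(389,250)).items(): print(n,ray_z(p,px,.055).round(4))
E
```

```text
[[ 0.998  0.066  0.023  0.525]
 [-0.07   0.943  0.325  0.045]
 [-0.    -0.326  0.945  0.395]]
NL [ 0.5141 -0.0087  0.032 ] (np.float64(315.99999999999983), np.float64(147.0))
FL [ 0.6143 -0.0183  0.032 ] (np.float64(395.0), np.float64(149.0))
NR [ 0.5028 -0.1194  0.032 ] (np.float64(313.99999999999983), np.float64(227.0))
FR [ 0.6032 -0.128   0.032 ] (np.float64(385.9999999999999), np.float64(228.0))
tcp (np.float64(321.00660984676585), np.float64(256.7543247124495))
ctr [ 0.55857546 -0.06860619  0.032     ] [np.float64(0.1006), np.float64(0.1008), np.float64(0.1113), np.float64(0.1103)]
tipNL [0.5169 0.0212 0.055 ]
tipFL [0.6164 0.0108 0.055 ]
tipFR [ 0.6024 -0.1499  0.055 ]
```

>>> {"name": "play_rows", "arguments": {"targets": [{"grip": 255,"linear": [-0.5,2.9,-4]},{"grip": 255,"linear": [-0.5,2.9,-8.5]},{"grip": 255,"linear": [-0.5,2.9,-13]},{"grip": 255,"linear": [-0.5,2.9,-17]},{"grip": 255,"linear": [-0.5,2.9,-19]},{"grip": 255,"linear": [-0.5,2.9,-20.5]},{"grip": 255,"linear": [-0.5,2.9,-21]},{"grip": 255,"linear": [-0.5,2.9,-21.2]},{"grip": 255,"linear": [-0.5,2.9,-21.4]},{"grip": 255,"linear": [-0.5,2.9,-21.4]}]}}

```text
validation failed for argument at $.ta...
```

>>> {"name": "play_rows", "arguments": {"targets": [{"grip": 255,"linear": [0,0,-0.1]},{"grip": 255,"linear": [0,0,-0.2]},{"grip": 255,"linear": [0,0,-0.3]},{"grip": 255,"linear": [0,0,-0.4]},{"grip": 255,"linear": [0,0,-0.5]},{"grip": 255,"linear": [0,0,-0.6]},{"grip": 255,"linear": [0,0,-0.6]},{"grip": 255,"linear": [0,0,-0.6]}]}}

```text
validation failed for argument at $.ta...
```

delta_rot is required in each row.

>>> {"name": "play_rows", "arguments": {"targets": [{"grip": 255,"linear": [-0.5,2.9,-4],"delta_rot": [0,0,0]},{"grip": 255,"linear": [-0.5,2.9,-8.5],"delta_rot": [0,0,0]},{"grip": 255,"linear": [-0.5,2.9,-13],"delta_rot": [0,0,0]},{"grip": 255,"linear": [-0.5,2.9,-17],"delta_rot": [0,0,0]},{"grip": 255,"linear": [-0.5,2.9,-19],"delta_rot": [0,0,0]},{"grip": 255,"linear": [-0.5,2.9,-20.5],"delta_rot": [0,0,0]},{"grip": 255,"linear": [-0.5,2.9,-21],"delta_rot": [0,0,0]},{"grip": 255,"linear": [-0.5,2.9,-21.2],"delta_rot": [0,0,0]},{"grip": 255,"linear": [-0.5,2.9,-21.4],"delta_rot": [0,0,0]},{"grip": 255,"linear": [-0.5,2.9,-21.4],"delta_rot": [0,0,0]}]}}

```text
time: 5.3
ee_pos: [0.5146, -0.0097, 0.0382]
tcp_rot: [179.9, -0.0, 85.9]
wrist_force: [0.5, 0.4, 0.5]
opening: 0.0001
grasp_force: 0.0
```

>>> {"name": "play_rows", "arguments": {"targets": [{"grip": 255,"linear": [0,0,-0.1],"delta_rot": [0,0,0]},{"grip": 255,"linear": [0,0,-0.2],"delta_rot": [0,0,0]},{"grip": 255,"linear": [0,0,-0.3],"delta_rot": [0,0,0]},{"grip": 255,"linear": [0,0,-0.4],"delta_rot": [0,0,0]},{"grip": 255,"linear": [0,0,-0.5],"delta_rot": [0,0,0]},{"grip": 255,"linear": [0,0,-0.6],"delta_rot": [0,0,0]},{"grip": 255,"linear": [0,0,-0.6],"delta_rot": [0,0,0]},{"grip": 255,"linear": [0,0,-0.6],"delta_rot": [0,0,0]}]}}

```text
time: 6.1
ee_pos: [0.514, -0.0097, 0.032]
tcp_rot: [180.0, -0.0, 85.9]
wrist_force: [-3.4, 0.7, 8.4]
opening: 0.0
grasp_force: 3.6
```

NL is firm: 8 N at z = 32 mm. NR is next.

>>> {"name": "play_rows", "arguments": {"targets": [{"grip": 255,"linear": [0,0,3],"delta_rot": [0,0,0]},{"grip": 255,"linear": [-0.5,-5,3],"delta_rot": [0,0,0]},{"grip": 255,"linear": [-1.2,-9.5,3],"delta_rot": [0,0,0]},{"grip": 255,"linear": [-1.2,-10.9,2.5],"delta_rot": [0,0,0]},{"grip": 255,"linear": [-1.2,-10.9,1],"delta_rot": [0,0,0]},{"grip": 255,"linear": [-1.2,-10.9,0.5],"delta_rot": [0,0,0]},{"grip": 255,"linear": [-1.2,-10.9,0.2],"delta_rot": [0,0,0]},{"grip": 255,"linear": [-1.2,-10.9,0],"delta_rot": [0,0,0]},{"grip": 255,"linear": [-1.2,-10.9,0],"delta_rot": [0,0,0]},{"grip": 255,"linear": [-1.2,-10.9,0],"delta_rot": [0,0,0]}]}}

```text
time: 7.1
ee_pos: [0.5023, -0.118, 0.0318]
tcp_rot: [180.0, -0.0, 86.0]
wrist_force: [-1.4, 1.9, 3.0]
opening: 0.0004
grasp_force: 1.6
```

>>> {"name": "play_rows", "arguments": {"targets": [{"grip": 255,"linear": [0,0,-0.1],"delta_rot": [0,0,0]},{"grip": 255,"linear": [0,0,-0.1],"delta_rot": [0,0,0]},{"grip": 255,"linear": [0,0,-0.1],"delta_rot": [0,0,0]}]}}

```text
time: 7.4
ee_pos: [0.5023, -0.1185, 0.0306]
tcp_rot: [180.0, -0.0, 85.9]
wrist_force: [-0.7, 1.8, 4.3]
opening: 0.0001
grasp_force: 2.1
```

>>> {"name": "play_rows", "arguments": {"targets": [{"grip": 255,"linear": [0,0,-0.1],"delta_rot": [0,0,0]},{"grip": 255,"linear": [0,0,-0.2],"delta_rot": [0,0,0]},{"grip": 255,"linear": [0,0,-0.25],"delta_rot": [0,0,0]},{"grip": 255,"linear": [0,0,-0.25],"delta_rot": [0,0,0]},{"grip": 255,"linear": [0,0,-0.25],"delta_rot": [0,0,0]}]}}

```text
time: 7.9
ee_pos: [0.5023, -0.1186, 0.0285]
tcp_rot: [179.9, -0.0, 85.9]
wrist_force: [-3.2, 3.8, 9.9]
opening: -0.0001
grasp_force: 4.8
```

NR gives: it sank to 28.5 mm. Now lift and press its shim.

>>> {"name": "play_rows", "arguments": {"targets": [{"grip": 255,"linear": [0,0,-0.05],"delta_rot": [0,0,0]},{"grip": 255,"linear": [0,0,-0.05],"delta_rot": [0,0,0]},{"grip": 255,"linear": [0,0,2],"delta_rot": [0,0,0]},{"grip": 255,"linear": [0,0,4.5],"delta_rot": [0,0,0]},{"grip": 255,"linear": [-0.2,0,4.5],"delta_rot": [0,0,0]},{"grip": 255,"linear": [-0.2,-1.6,4.5],"delta_rot": [0,0,0]},{"grip": 255,"linear": [-0.2,-3.2,4.5],"delta_rot": [0,0,0]},{"grip": 255,"linear": [-0.2,-3.2,4.5],"delta_rot": [0,0,0]}]}}

```text
time: 8.7
ee_pos: [0.4996, -0.1524, 0.0719]
tcp_rot: [-179.9, 0.0, 85.8]
wrist_force: [0.9, 0.9, -0.7]
opening: -0.0
grasp_force: 0.0
```

```bash
python3 - <<'E'
from h import *
o=bot.get_obs(); print(o["time"],o["ee_pos"],o["wrist_force"])
p=bot.camera("side"); c=proj(p,[.51,-.1,.04]); x,y=int(c[0]),int(c[1])
cv2.imwrite("pics/s2.png",cv2.resize(p["color"][y-60:y+60,x-80:x+80,::-1],(800,600),interpolation=2))
E
```

```text
8.7 [ 0.49956527 -0.15237427  0.07192613] [ 0.90499327  0.90859753 -0.70357604]
```

View pics/s2.png

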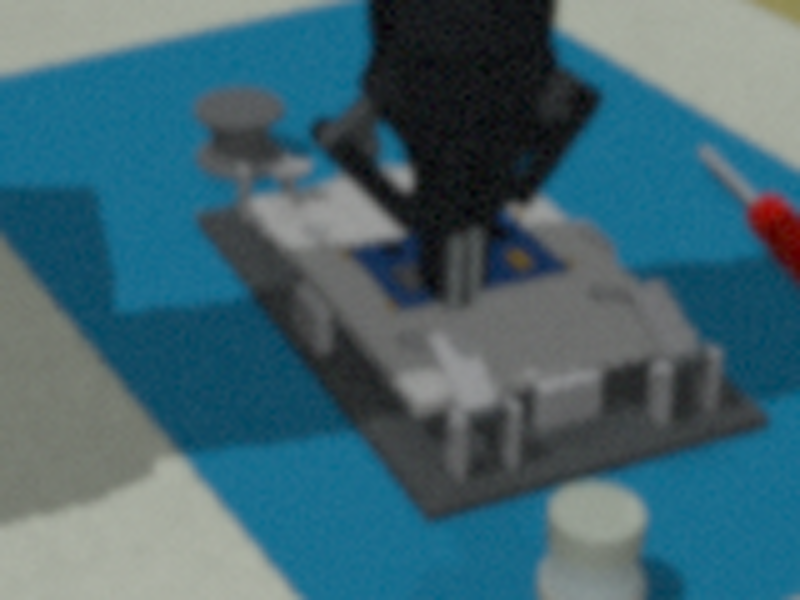

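```bash
python3 - <<'E'
from h import *
p=bot.camera("side"); c=proj(p,[.51,-.1,.04]); x,y=int(c[0]),int(c[1])
for P in ([.4996,-.1524,.0719],[.5005,-.150,.055],[.497,-.188,.034],[.5028,-.1194,.032]):
    a=proj(p,P); print((a[0]-x+80)*5,(a[1]-y+60)*5)
E
```

```text
448.2287992468227 300.8630065311698
445.91376750245246 331.0622873577236
486.5472598285726 417.9313425673831
412.0755874829243 340.79085255021766
```

The expected shim tip lands on the one seen, at crop (440,340). Pressing it now.

>>> {"name": "play_rows", "arguments": {"targets": [{"grip": 255,"linear": [0,0,-1],"delta_rot": [0,0,0]},{"grip": 255,"linear": [0,0,-1.5],"delta_rot": [0,0,0]},{"grip": 255,"linear": [0,0,-2],"delta_rot": [0,0,0]},{"grip": 255,"linear": [0,0,-2.5],"delta_rot": [0,0,0]},{"grip": 255,"linear": [0,0,-3],"delta_rot": [0,0,0]},{"grip": 255,"linear": [0,0,-3.4],"delta_rot": [0,0,0]},{"grip": 255,"linear": [0,0,-3.6],"delta_rot": [0,0,0]},{"grip": 255,"linear": [0,0,-3.7],"delta_rot": [0,0,0]},{"grip": 255,"linear": [0,0,-3.7],"delta_rot": [0,0,0]}]}}

```text
time: 9.7
ee_pos: [0.5004, -0.1495, 0.0361]
tcp_rot: [179.9, -0.1, 86.0]
wrist_force: [-0.5, 4.1, 5.7]
opening: -0.0002
grasp_force: 3.1
```

>>> {"name": "play_rows", "arguments": {"targets": [{"grip": 255,"linear": [0,0,-0.15],"delta_rot": [0,0,0]},{"grip": 255,"linear": [0,0,-0.3],"delta_rot": [0,0,0]},{"grip": 255,"linear": [0,0,-0.4],"delta_rot": [0,0,0]},{"grip": 255,"linear": [0,0,-0.4],"delta_rot": [0,0,0]}]}}

```text
time: 10.1
ee_pos: [0.5006, -0.1495, 0.0345]
tcp_rot: [179.8, -0.1, 86.0]
wrist_force: [-7.4, 8.7, 26.0]
opening: 0.0001
grasp_force: 13.1
```

>>> {"name": "play_rows", "arguments": {"targets": [{"grip": 255,"linear": [0,0,0],"delta_rot": [0,0,0]},{"grip": 255,"linear": [0,0,0],"delta_rot": [0,0,0]},{"grip": 255,"linear": [0,0,2],"delta_rot": [0,0,0]},{"grip": 255,"linear": [0,0,5],"delta_rot": [0,0,0]},{"grip": 255,"linear": [0,3,9],"delta_rot": [0,0,0]},{"grip": 255,"linear": [0,7,13],"delta_rot": [0,0,0]},{"grip": 255,"linear": [-4,11,16],"delta_rot": [0,0,0]},{"grip": 255,"linear": [-8,15,16],"delta_rot": [0,0,0]},{"grip": 255,"linear": [-8,15,16],"delta_rot": [0,0,0]}]}}

```text
time: 11.0
ee_pos: [0.4183, 0.0013, 0.1928]
tcp_rot: [179.9, -0.0, 86.0]
wrist_force: [0.7, 0.2, 0.2]
opening: -0.0001
grasp_force: 0.0
```

```bash
python3 - <<'E'
from h import *
o=bot.get_obs(); print(o["time"],o["ee_pos"],o["wrist_force"])
p=bot.camera("side"); c=proj(p,[.51,-.1,.04]); x,y=int(c[0]),int(c[1])
for P in ([.5005,-.145,.036],[.5005,-.150,.055]):
    a=proj(p,P); print((a[0]-x+80)*5,(a[1]-y+60)*5)
T=np.linalg.inv(p["world_to_cam"])
f=K(p)
for n,P in dict(NRtip=(.4998,-.149,.036),NRmid=(.499,-.16,.036),NR=(.5028,-.1194,.032),FR=(.6032,-.128,.032),FL=(.6143,-.0183,.032),NL=(.5141,-.0087,.032)).items():
    u,v=map(int,np.round(proj(p,P))); d=np.median(p["range_z"][v-1:v+2,u-1:u+2])
    print(n,(T@[(u-p["cx"])/f*d,-(v-p["cy"])/f*d,-d,1])[:3].round(4))
cv2.imwrite("pics/s3.png",cv2.resize(p["color"][y-60:y+60,x-80:x+80,::-1],(800,600),interpolation=2))
E
```

```text
11.0 [0.41829697 0.00134128 0.19277044] [0.72533542 0.19393976 0.15088481]
438.59527363503673 362.2362499333019
445.91376750245246 331.0622873577236
NRtip [ 0.4996 -0.1475  0.0363]
NRmid [ 0.4995 -0.1598  0.0357]
NR [ 0.5036 -0.1163  0.0304]
FR [ 0.6021 -0.1302  0.0346]
FL [ 0.6067 -0.0272  0.0382]
NL [ 0.5125 -0.0124  0.0339]
```

View pics/s3.png

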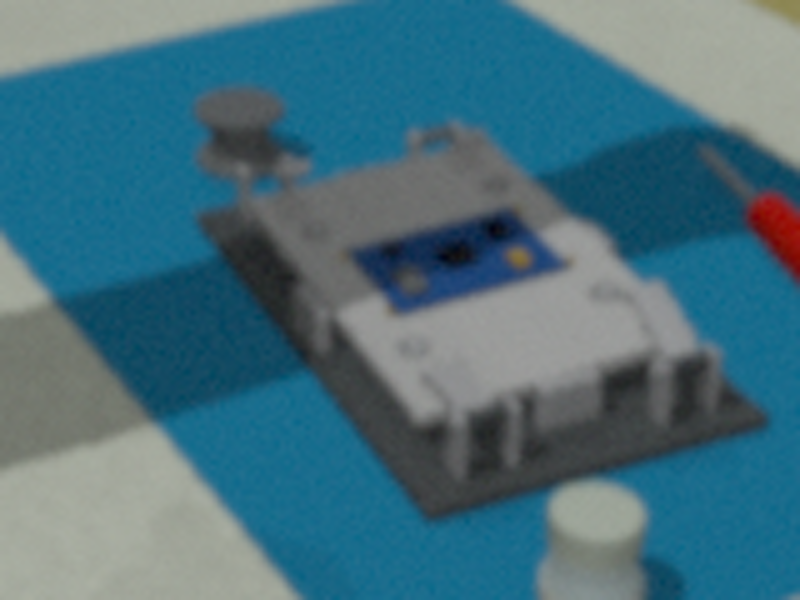

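The NR shim lies flat at crop (460,375), with its tip at z ≈ 36 mm. Its corner is about 4 mm below NL and FR, and FL has lifted. The other shims are still raised and the bystanders have not moved.

```bash
python3 -c "
from workcell import bot; print(bot.job_done())"
```

```text
the job is handed in; nothing more can be done
None
```

The near-right corner was the one that rocked; its shim now lies flat and holds the corner down about 4 mm, the other three shims are still raised, the hand is clear, and the job is handed in (no verdict was returned).

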